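# Work the bleed knob of a brake pressure tester

### The job

Before the tester is coupled to a loco brake, its bleed valve must be freed off by hand. Pull the round brass knob on the lid of the grey pressure tester straight up, right out to its detent, keep it out for about a second, then push it back down fully home and let go. Leave the brass T-shaped pull on the same lid as it is.

Things in the scene. Friction and masses are not known exactly. Their poses are not given: they have to be found in the camera images.
- tester: Small grey pressure tester standing fixed on the bench, case 120 mm (its x) by 200 mm (its y), flat lid 70 mm above the bench. Origin at the centre of its underside, z up. In the middle of the lid is a round gauge (diameter 54 mm, 4 mm high); the round bleed knob stands at y = +60 mm and the T-shaped pull at y = -60 mm, both at x = 0, each coming out of a collar 20 mm wide and 5 mm high. It may be turned any way round on the bench.
- bleed_grip (a point): The place to grip the round brass bleed knob: on its axis, 13 mm below its top, moving with it. Its x, y and z axes are parallel to the tester's. The knob is a round body 28 mm in diameter and 18 mm tall under a cap 34 mm in diameter and 6 mm thick, on a 10 mm stem. Fully home, this point is 33 mm above the lid (103 mm above the bench), the knob's underside 22 mm and its top 46 mm above the lid.
- bleed_knob (a joint): How far the bleed knob is pulled out, in m: 0 fully home, 0.035 fully out at the detent (hard stops at both ends); it slides straight up and does not turn. It snaps over: on either side of mid-travel a spring drives it to the nearer end and holds it there. Pulling it off home takes about 5 N, pushing it off the detent about 4 N.
- tee_grip (a point): Middle of the crossbar of the brass T-shaped pull, moving with it: a bar 60 mm long and 12 mm thick along the tester's x on a 10 mm stem. 32 to 47 mm above the lid at the start; it stays where it is left (about 5 N moves it up or down). To be left alone.

How it is judged:
By the outcome, as a careful person would: the job done as asked, in the order asked, and still so for the second after the job is handed in, with the robot touching nothing.
It also fails if it takes over 32 s, if anything falls off the work surface, if the arm or the gripper's body presses on something with over 40 N, if the wrist force passes 120 N, or if a joint passes its speed limit or range.

### The arm

A 6-joint arm with a two-finger parallel gripper is mounted at the origin on the work surface. World frame = base frame: x ahead of the robot, y to its left, z up, the work surface at z = 0. Lengths are in mm, angles in rad, forces in N, time in s.
With the tool pointing down it reaches from about 275 to 750 mm from the base axis. Payload 10.2 kg.
Tool frame: the origin (TCP) lies midway between the tips of the shut fingers; the grasp point (between the pads) lies 19 mm behind it (ctrl.tcp_to_grasp is the z of the grasp point in the tool frame, in mm); z points along the fingers, y is the direction in which the jaws open and shut (so a half turn about z gives the same grasp; the last joint's range is limited). The gripper opens to 85 mm and grips with 20 to 120 N. Pads are 22 mm wide; open, the fingers measure 114 mm over their backs; the gripper's body (76 mm by 85 mm) begins 54 mm behind the grasp point. The pads swing forward as they close: fully open they stand 13 mm farther back than shut.
Start: joints at [-1.569, 0.313, 1.498, -0, 1.331, -0.223], TCP at [117.015, -511.799, 231.294] pointing down, gripper open.
Joint ranges: [-2.94, 2.94], [-0.97, 2.17], [0.19, 2.56], [-1.23, 4.37], [0.02, 3.11], [-2.88, 2.88]. Speed limits (rad/s): [2.39, 2.39, 3.01, 3.14, 3.14, 3.14].

### API

Orientations are given as a unit quaternion [w, x, y, z].
In Python, from rig import sensors, capture, order, ctrl gives the robot as it stands. The module is installed in compiled form; this text tells all that it offers.
- The arm moves only by the tool play_rows, never from a script. Its argument "deltas" is a list of rows, each a list of 7 numbers: the shift along the world's x, y, z in units of 40 mm (1.0 is 40 mm), then the turn, a rotation vector about the world's x, y, z in units of 6 degrees (1.0 is 6 degrees), then the opening, from -1 (shut) to 1 (fully open). A call has 1 to 8 rows; each row shifts and turns the commanded pose from where the row before left it; what a row does not reach is not made up. A row lasts 1/12 s, in which the tool goes at most 41.7 mm and 7.16 degrees, less where a joint would pass 70% of its speed; a pose out of reach is approached as far as the arm can. A call is refused whole if a number of a shift passes 1 or a number of a turn 1, either way. A call with a gripper value outside its range is refused whole. The fingers move at their own pace and stop on an object; "squeeze" is the grip in N (left out, the last holds). Time passes only in rows, so rows that do not move let the fingers close. It gives the time, the measured TCP pose, the force and the opening at its end, in the units of the state.
- sensors.sense(): the state, without advancing time (a new reading comes with each control period).
- capture(name): name is "scene" or "top" or "wrist"; returns a dict with "pixels" (384x512x3 uint8, red, green, blue), "z_map" (384x512 float32, mm along the optical axis (not along the pixel's ray), 0 where there is no reading), "fx", "fy", "cx", "cy" (pixels), "eye" and "rotation" of the camera in the world; the wrist camera has in their place "tool_from_camera" (4x4, takes a point from camera to tool coordinates, whose origin is the TCP and whose axes are the flange's). Camera axes: x right, y down, z forward; pixel columns grow to the right and rows downward; lengths in mm; the calibration is good to about 2 mm. A picture is of the moment at which its call begins: read the wrist's pose just before it.
- order.finish_job(): hands the job in, once; it reports no verdict.
The state is a dict: "time_s": time; "joints": joint angles; "dq": joint speeds; "tau": joint torques, N m; "eef_pos": TCP position; "ee_rot": TCP orientation; "force": force on the tool from outside, world axes, zero at the start; "wrist_torque": the same for the moment, N m; "grip_width": opening from 0.0 (shut) to 1.0 (fully open).
Only numpy, scipy, OpenCV 4.12 (cv2) and the standard library are available. Lean on these libraries where they do the work, as an engineer would, in place of code of your own. Each camera call takes 0.05 s, during which the arm holds its last target. There are 200 camera calls.

## Working session

There is one attempt and no reset: what is moved stays moved. The work goes in short steps, Python scripts to look and compute and a tool call to move; the robot and the scene stay as the last step left them, time stands still between calls to the robot, and variables do not carry over. Pictures are saved under pics/ and viewed, about 8 in all and at most 12, crops included, and the job is handed in when it is done.

Besides the shell and the picture viewer there is one more tool, called after "Call:" by a JSON object that holds its "name" and its "arguments". play_rows: Moves the arm, as the interface text tells. Its arguments: {"type":"object","properties":{"deltas":{"type":"array","items":{"type":"array","items":{"type":"number"}}},"squeeze":{"type":"number"}},"required":["deltas"]}

```bash
mkdir -p pics; python3 - <<'E'
from rig import sensors, capture, ctrl
import cv2, numpy as np
s=sensors.sense();print({k:np.round(v,3) for k,v in s.items()}, ctrl.tcp_to_grasp)
a=[]
for n in("top","scene"):
    c=capture(n);np.savez(f"{n}.npz",**c);a.append(c["pixels"]);print(n,c["eye"],c["rotation"],c["fx"],c["cx"],c["cy"])
cv2.imwrite("pics/a.png",cv2.cvtColor(a[0],4));cv2.imwrite("pics/b.png",cv2.cvtColor(a[1],4))
E
```

```text
{'time_s': np.float64(0.0), 'joints': array([-1.569,  0.313,  1.498, -0.   ,  1.331, -0.223]), 'dq': array([-0.001, -0.   , -0.   , -0.001, -0.001,  0.003]), 'tau': array([ 1.0000e-03, -4.1226e+01, -2.5974e+01, -0.0000e+00,  4.0000e-03,
        0.0000e+00]), 'eef_pos': array([ 117.003, -511.52 ,  230.731]), 'ee_rot': array([-0.001,  0.994,  0.112,  0.   ]), 'force': array([-0.271, -0.554, -0.392]), 'wrist_torque': array([-0.039,  0.023,  0.023]), 'grip_width': np.float64(0.999)} -18.700000000000003
top [450.02430641  49.24985597 755.09856405] [ 0.06139522 -0.69518705  0.71328034 -0.06462786] 389.2815545732587 259.2575974404915 190.3067388106265
scene [ 864.76545582 -338.92206994  506.86074673] [-0.38960086  0.86042949  0.30025577 -0.13311175] 347.4256687364016 255.80086631020046 192.44874376794866
```

View pics/a.png

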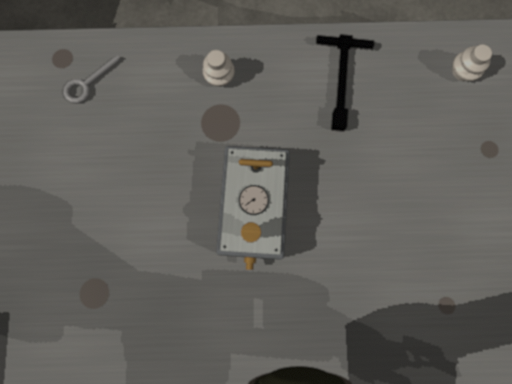

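View pics/b.png

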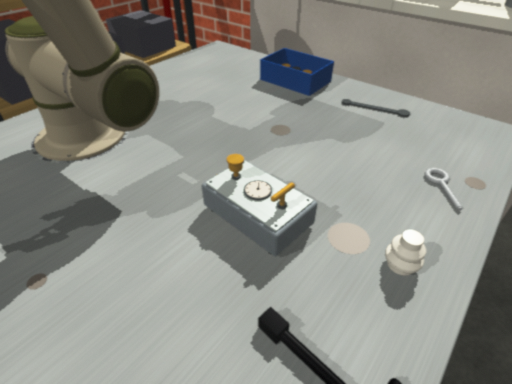

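The top view shows the tester in the middle, with the round knob at about (251,232), the gauge at (254,199), the T-pull at (256,162) and a brass outlet on the case end at (250,263). The scene view agrees. Next I locate each by colour.

```bash
cat > h.py <<'E'
import cv2, numpy as np
from scipy.spatial.transform import Rotation as R
def ray(c,u,v,z):
    r=R.from_quat(np.roll(c["rotation"],-1)).as_matrix()
    d=r@np.array([(u-c["cx"])/c["fx"],(v-c["cy"])/c["fy"],1]); return c["eye"]+d*(z-c["eye"][2])/d[2]
def blobs(px,amin=25):
    h=cv2.cvtColor(px,cv2.COLOR_RGB2HSV); m=cv2.inRange(h,(8,120,60),(25,255,255))
    n,l,s,c=cv2.connectedComponentsWithStats(m); return [(s[i],c[i]) for i in range(1,n) if s[i,4]>=amin]
E
python3 - <<'E'
from h import *
for n,zs in(("top",(116,70+47+0)),("scene",(103,110))):
    c=dict(np.load(n+".npz")); r=R.from_quat(np.roll(c["rotation"],-1)).as_matrix(); 
    print(n,r[:,2])
    for s,p in blobs(c["pixels"]):
        zm=c["z_map"][int(p[1]),int(p[0])]
        d=r@np.array([(p[0]-c["cx"])/c["fx"],(p[1]-c["cy"])/c["fy"],1])
        print(s,p.round(1),"depthpt",(c["eye"]+d*zm).round(1),"ray",ray(c,*p,zs[0]).round(1))
c=dict(np.load("top.npz"))
h=cv2.cvtColor(c["pixels"],cv2.COLOR_RGB2GRAY)
m=(h>110).astype(np.uint8)[140:260,210:300]
k=max(cv2.findContours(m,0,2)[0],key=cv2.contourArea)
b=cv2.boxPoints(cv2.minAreaRect(k))+[210,140]
w=np.array([ray(c,*p,70) for p in b]); print(b,w.round(1),w.mean(0),np.linalg.norm(np.diff(w,axis=0),axis=1))
E
```

```text
top [ 0.1774409  -0.00683324 -0.98410773]
[240 160  32   9 174] [255.5 162.9] depthpt [613.9  49.9 110.1] ray [612.4  49.9 116. ]
[242 223  19  18 266] [250.6 231.7] depthpt [496.9  60.8 115.2] ray [496.8  60.8 116. ]
[245 257  10  12  85] [249.3 262.1] depthpt [447.7  65.5  45.5] ray [447.9  63.9 116. ]
scene [-0.46302637  0.59051299 -0.66098487]
[  0   0  26  12 238] [10.5  4.8] depthpt [-750.4  222.7  169.2] ray [-1067.3   332.9   103. ]
[15 13 17  9 38] [23.5 17.2] depthpt [-1837.5   646.7  -138.7] ray [-825.7  277.7  103. ]
[143  12  48  52 436] [171.6  48. ] depthpt [-799.2  981.8 -199.6] ray [-86.4 416.  103. ]
[  0  99  36  20 400] [ 14.9 107.5] depthpt [-771.4   84.4 -203.5] ray [-65.5 -98.3 103. ]
[227 154  17  22 239] [234.9 162.3] depthpt [507.7  52.2 117. ] ray [494.8  66.2 103. ]
[272 183  22  22 164] [282.3 193. ] depthpt [622.8  44.1 108.9] ray [619.2  49.7 103. ]
[[219.63886452 250.65781403]
 [226.21370888 147.65193748]
 [286.16096497 151.47835541]
 [279.58612061 254.48423004]] [[468.7 116.1  70. ]
 [654.1 102.7  70. ]
 [644.1  -6.4  70. ]
 [459.4  12.1  70. ]] [556.59213229  56.15357624  70.        ] [185.92538967 109.50868028 185.64290567]
```

Call:
{"name": "play_rows", "arguments": {"deltas": [[0.53,0.79,0,0,0,0,1],[0.53,0.79,0,0,0,0,1],[0.53,0.79,0,0,0,0,1],[0.53,0.79,0,0,0,0,1],[0.53,0.79,0,0,0,0,1],[0.53,0.79,0,0,0,0,1],[0.53,0.79,0,0,0,0,1],[0.53,0.79,0,0,0,0,1]]}}

```text
time_s: 0.77
eef_pos: [287.1, -257.2, 231.2]
ee_rot: [-0.0, 0.994, 0.112, -0.0]
force: [0.9, -0.3, 0.9]
grip_width: 0.998
```

Call:
{"name": "play_rows", "arguments": {"deltas": [[0.53,0.79,0,0,0,0,1],[0.53,0.79,0,0,0,0,1],[0.53,0.79,0,0,0,0,1],[0.53,0.79,0,0,0,0,1],[0.53,0.79,0,0,0,0,1],[0.53,0.79,0,0,0,0,1],[0.53,0.79,0,0,0,0,1],[0.53,0.79,0,0,0,0,1]]}}

```text
time_s: 1.43
eef_pos: [456.8, -4.2, 231.2]
ee_rot: [0.0, 0.994, 0.112, -0.0]
force: [0.5, -1.6, 0.5]
grip_width: 1.0
```

Call:
{"name": "play_rows", "arguments": {"deltas": [[0.5,0.75,0,0,0,0,1],[0.3,0.4,0,0,0,0,1],[0,0,0,0,0,0,1],[0,0,0,0,0,0,1]]}}

```text
time_s: 1.77
eef_pos: [488.1, 40.4, 230.7]
ee_rot: [-0.0, 0.994, 0.113, -0.001]
force: [0.2, -0.5, 0.1]
grip_width: 1.001
```

```bash
python3 - <<'E'
from rig import sensors, capture
from h import *
s=sensors.sense();c=capture("wrist");print(s["eef_pos"],s["ee_rot"],s["force"],s["joints"])
T=np.array(c["tool_from_camera"]);q=R.from_quat(np.roll(s["ee_rot"],-1)).as_matrix();print(T.round(3))
c["eye"]=q@T[:3,3]+s["eef_pos"];c["rotation"]=np.roll(R.from_matrix(q@T[:3,:3]).as_quat(),1)
np.savez("w.npz",**c)
for b,p in blobs(c["pixels"],60):
    print(b,p.round(1),c["z_map"][int(p[1]),int(p[0])],ray(c,*p,116).round(1),ray(c,*p,110).round(1))
cv2.imwrite("pics/c.png",cv2.cvtColor(c["pixels"],4))
E
```

```text
[488.11371228  40.40736387 230.72528989] [-8.19159109e-05  9.93582324e-01  1.13109471e-01 -6.38062334e-04] [ 0.22752248 -0.53208205  0.14439361] [-1.57049348e-01  2.36385948e-01  1.60000464e+00 -1.89581556e-04
  1.30647559e+00  1.18709247e+00]
[[ 1.00000e-03 -9.47000e-01 -3.20000e-01  8.23550e+01]
 [ 1.00000e+00  0.00000e+00  2.00000e-03  1.07000e-01]
 [-2.00000e-03 -3.20000e-01  9.47000e-01 -1.42717e+02]
 [ 0.00000e+00  0.00000e+00  0.00000e+00  1.00000e+00]]
[244  31  62  32 907] [274.   46.7] 233.81229 [615.6  50.7 116. ] [616.7  50.5 110. ]
[219 156  33  32 813] [235.  171.5] 264.82184 [499.6  60.9 116. ] [498.   60.9 110. ]
[221 190  14  12 101] [226.4 195.5] 350.53406 [472.8  64.3 116. ] [470.6  64.4 110. ]
```

View pics/c.png

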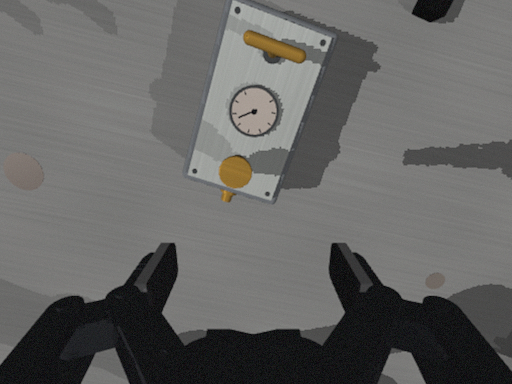

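The wrist view shows the knob at (235,171), about world (498.5, 61), and the T-pull at (274,47). They lie 119 mm apart against the nominal 120. I'll go over the knob and down.

Call:
{"name": "play_rows", "arguments": {"deltas": [[0.26,0.51,0,0,0,0,1],[0,0,-0.8,0,0,0,1],[0,0,-0.8,0,0,0,1],[0,0,-0.8,0,0,0,1],[0,0,-0.8,0,0,0,1],[0,0,-0.4,0,0,0,1],[0,0,-0.1,0,0,0,1],[0,0,0,0,0,0,1]]}}

```text
time_s: 2.48
eef_pos: [498.1, 59.4, 83.0]
ee_rot: [-0.0, 0.994, 0.111, -0.001]
force: [-0.3, -0.1, -0.1]
grip_width: 0.997
```

```bash
python3 - <<'E'
from rig import sensors, capture
from h import *
s=sensors.sense();c=capture("wrist");d=capture("scene");print(s["eef_pos"],s["force"])
a=np.hstack([cv2.resize(c["pixels"],(400,300)),cv2.resize(d["pixels"][100:280,140:380],(400,300))])
cv2.imwrite("pics/d.png",cv2.cvtColor(a,4))
E
```

```text
[498.06704621  59.36725154  82.95833512] [-0.2777553  -0.1308084  -0.05256799]
```

View pics/d.png

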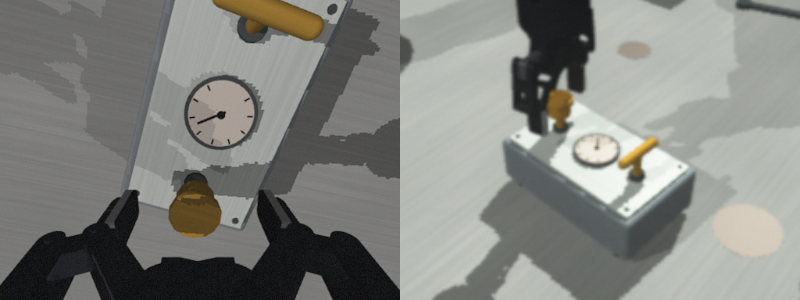

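The wrist view has the knob centred between the jaws, about 1 mm to the left (+y). The T-pull and gauge are clear. I'll nudge over and close.

Call:
{"name": "play_rows", "arguments": {"deltas": [[0,0.03,0,0,0,0,0],[0,0,0,0,0,0,-1],[0,0,0,0,0,0,-1],[0,0,0,0,0,0,-1],[0,0,0,0,0,0,-1],[0,0,0,0,0,0,-1],[0,0,0,0,0,0,-1],[0,0,0,0,0,0,-1]], "squeeze": 50}}

```text
time_s: 3.25
eef_pos: [498.8, 61.5, 83.9]
ee_rot: [0.0, 0.994, 0.112, 0.0]
force: [-0.6, 0.1, 4.8]
grip_width: 0.37
```

Call:
{"name": "play_rows", "arguments": {"deltas": [[0,0,0,0,0,0,-1],[0,0,0,0,0,0,-1],[0,0,0,0,0,0,-1]]}}

```text
time_s: 3.5
eef_pos: [498.8, 61.5, 83.9]
ee_rot: [0.0, 0.994, 0.112, 0.0]
force: [-1.8, -0.0, 4.4]
grip_width: 0.372
```

```bash
python3 - <<'E'
from rig import sensors, capture
from h import *
s=sensors.sense();c=capture("wrist");d=capture("scene");print(s["eef_pos"],s["force"])
a=np.hstack([cv2.resize(c["pixels"][150:350,120:390],(400,300)),cv2.resize(d["pixels"][110:200,190:310],(400,300))])
cv2.imwrite("pics/e.png",cv2.cvtColor(a,4))
E
```

```text
[498.81858217  61.46198565  83.91142434] [-1.77900485 -0.00634332  4.37105454]
```

View pics/e.png

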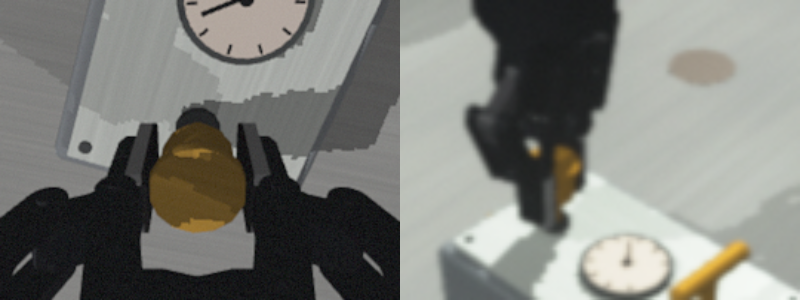

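The pads are on the knob, with the cap visible between them. Now I'll pull it up 37 mm gently, slightly past the stop.

Call:
{"name": "play_rows", "arguments": {"deltas": [[0,0,0.12,0,0,0,-1],[0,0,0.12,0,0,0,-1],[0,0,0.12,0,0,0,-1],[0,0,0.12,0,0,0,-1],[0,0,0.12,0,0,0,-1],[0,0,0.12,0,0,0,-1],[0,0,0.12,0,0,0,-1],[0,0,0.1,0,0,0,-1]]}}

```text
time_s: 4.27
eef_pos: [498.3, 61.4, 119.8]
ee_rot: [-0.0, 0.994, 0.112, -0.0]
force: [20.7, 0.2, -51.1]
grip_width: 0.372
```

```bash
python3 - <<'E'
from rig import sensors, capture
from h import *
s=sensors.sense();c=capture("wrist");d=capture("scene");print(s["eef_pos"],s["force"],s["grip_width"])
a=np.hstack([cv2.resize(c["pixels"][150:350,120:390],(400,300)),cv2.resize(d["pixels"][110:200,190:310],(400,300))])
cv2.imwrite("pics/f.png",cv2.cvtColor(a,4))
E
```

```text
[498.25850552  61.41687873 119.77693256] [ 20.68055571   0.1580671  -51.05882121] 0.3715245492025627
```

View pics/f.png

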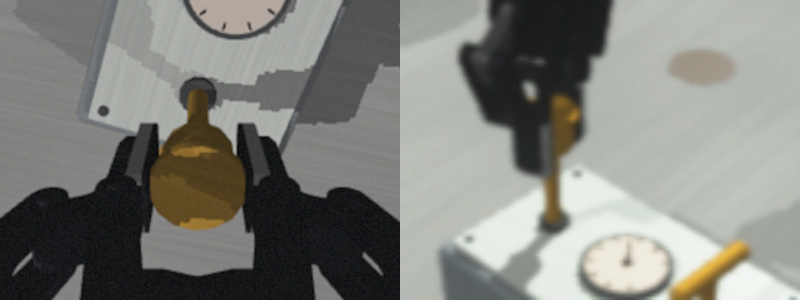

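The knob is fully out, with a long stem showing and 51 N against the stop. I'll ease off 0.8 mm and hold for more than 1 s.

Call:
{"name": "play_rows", "arguments": {"deltas": [[0,0,-0.02,0,0,0,-1],[0,0,0,0,0,0,-1],[0,0,0,0,0,0,-1],[0,0,0,0,0,0,-1],[0,0,0,0,0,0,-1],[0,0,0,0,0,0,-1]]}}

```text
time_s: 4.87
eef_pos: [498.6, 61.4, 119.2]
ee_rot: [-0.0, 0.994, 0.112, -0.0]
force: [6.9, 1.5, -11.5]
grip_width: 0.37
```

Call:
{"name": "play_rows", "arguments": {"deltas": [[0,0,0,0,0,0,-1],[0,0,0,0,0,0,-1],[0,0,0,0,0,0,-1],[0,0,0,0,0,0,-1],[0,0,0,0,0,0,-1],[0,0,0,0,0,0,-1]]}}

```text
time_s: 5.37
eef_pos: [498.6, 61.4, 119.2]
ee_rot: [-0.0, 0.994, 0.112, -0.0]
force: [7.4, 1.7, -12.1]
grip_width: 0.372
```

Call:
{"name": "play_rows", "arguments": {"deltas": [[0,0,-0.12,0,0,0,-1],[0,0,-0.12,0,0,0,-1],[0,0,-0.12,0,0,0,-1],[0,0,-0.12,0,0,0,-1],[0,0,-0.12,0,0,0,-1],[0,0,-0.12,0,0,0,-1],[0,0,-0.12,0,0,0,-1],[0,0,-0.04,0,0,0,-1]]}}

```text
time_s: 6.03
eef_pos: [498.7, 61.4, 83.9]
ee_rot: [-0.0, 0.994, 0.112, -0.0]
force: [1.3, 3.5, 8.1]
grip_width: 0.373
```

Call:
{"name": "play_rows", "arguments": {"deltas": [[0,0,-0.01,0,0,0,-1],[0,0,0,0,0,0,-1],[0,0,0,0,0,0,-1]]}}

```text
time_s: 6.28
eef_pos: [498.6, 61.4, 84.2]
ee_rot: [-0.0, 0.994, 0.112, -0.0]
force: [4.5, 2.1, -5.8]
grip_width: 0.366
```

Pressing slightly more to seat it fully.

Call:
{"name": "play_rows", "arguments": {"deltas": [[0,0,-0.02,0,0,0,-1],[0,0,-0.01,0,0,0,-1],[0,0,0,0,0,0,-1]]}}

```text
time_s: 6.53
eef_pos: [498.7, 61.4, 83.9]
ee_rot: [0.0, 0.994, 0.112, 0.0]
force: [1.1, 2.3, 5.4]
grip_width: 0.367
```

It is home: 83.9 mm as at the start, with the reaction upward. Opening and retreating.

Call:
{"name": "play_rows", "arguments": {"deltas": [[0,0,0,0,0,0,1],[0,0,0,0,0,0,1],[0,0,0,0,0,0,1],[0,0,0,0,0,0,1],[0,0,0,0,0,0,1],[0,0,0,0,0,0,1],[0,0,0,0,0,0,1],[0,0,0,0,0,0,1]]}}

```text
time_s: 7.2
eef_pos: [498.6, 61.4, 83.3]
ee_rot: [-0.0, 0.994, 0.112, -0.0]
force: [0.4, 0.3, 0.0]
grip_width: 1.002
```

Call:
{"name": "play_rows", "arguments": {"deltas": [[0,0,0.4,0,0,0,1],[0,0,0.8,0,0,0,1],[0,0,0.8,0,0,0,1],[0,0,0.8,0,0,0,1],[0,0,0.8,0,0,0,1],[-0.25,-0.5,0,0,0,0,1],[0,0,0,0,0,0,1],[0,0,0,0,0,0,1]]}}

```text
time_s: 7.87
eef_pos: [488.4, 41.1, 227.3]
ee_rot: [-0.0, 0.994, 0.112, -0.0]
force: [-0.0, -0.8, -0.0]
grip_width: 0.998
```

```bash
python3 - <<'E'
from rig import sensors, capture
from h import *
s=sensors.sense();c=capture("wrist");d=capture("scene");print(s["eef_pos"],s["force"],s["grip_width"])
T=np.array(c["tool_from_camera"]);q=R.from_quat(np.roll(s["ee_rot"],-1)).as_matrix()
c["eye"]=q@T[:3,3]+s["eef_pos"];c["rotation"]=np.roll(R.from_matrix(q@T[:3,:3]).as_quat(),1)
for e in(c,dict(np.load("w.npz"))):
  r=R.from_quat(np.roll(e["rotation"],-1)).as_matrix()
  for b,p in blobs(e["pixels"],60):
    z=e["z_map"][int(p[1]),int(p[0])]
    print(b,p.round(1),(e["eye"]+r@np.array([(p[0]-e["cx"])/e["fx"],(p[1]-e["cy"])/e["fy"],1])*z).round(1))
for e in(d,dict(np.load("scene.npz"))): print([(b,p.round(1)) for b,p in blobs(e["pixels"],60) if b[1]>140])
a=np.hstack([cv2.resize(c["pixels"],(400,300)),cv2.resize(d["pixels"][110:260,190:390],(400,300))])
cv2.imwrite("pics/g.png",cv2.cvtColor(a,4))
E
```

```text
[488.38476043  41.07629638 227.25026696] [-0.02804096 -0.78706485 -0.03189805] 0.9981998511154049
[244  30  63  33 933] [274.4  46.6] [616.6  50.6 110.7]
[219 157  33  33 836] [235.3 173. ] [499.9  60.8 117.1]
[221 191  14  12 101] [226.7 196.9] [445.9  65.7  43.5]
[244  31  62  32 907] [274.   46.7] [616.5  50.5 111.3]
[219 156  33  32 813] [235.  171.5] [499.7  60.9 116.3]
[221 190  14  12 101] [226.4 195.5] [445.7  65.8  43.2]
[(array([227, 154,  17,  22, 234], dtype=int32), array([234.9, 162.3])), (array([272, 183,  22,  22, 164], dtype=int32), array([282.3, 193. ]))]
[(array([227, 154,  17,  22, 239], dtype=int32), array([234.9, 162.3])), (array([272, 183,  22,  22, 164], dtype=int32), array([282.3, 193. ]))]
```

View pics/g.png

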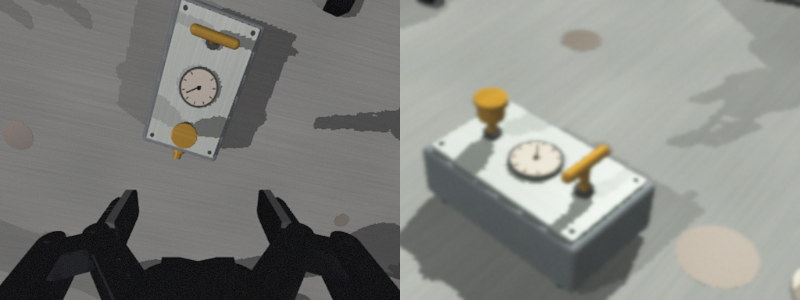

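In the fixed scene view the knob (234.9,162.3) and T-pull (282.3,193.0) are at exactly their starting pixels. The gripper is clear, so I'm handing in.

```bash
python3 -c "
from rig import order;print(order.finish_job())"
```

```text
the job is handed in; nothing more can be done
None
```

The bleed valve has been worked and the job handed in at about 8 s of the 32 s allowed. I gripped the round knob and pulled it up about 35 mm to its stop. I held it there for about 1.1 s, pushed it back fully home, released it and moved the gripper clear.

- **Final position:** in the fixed scene camera, the knob and the T-shaped pull are at the same pixel positions as at the start. The wrist camera puts both within 1 mm of their starting heights, and the wrist force is near zero.
- **Force at the stop:** the pull ran slightly past the stop and the wrist force reached about 51 N, under the 120 N limit. I eased it off to about 12 N for the hold.
- **Pushing home:** the first push ended with a small upward pull on the knob (84.2 mm tool height instead of 83.9 mm). I pressed about 1 mm further until the height matched the start.
- **Locating the knob:** my first scene-camera estimate of its position was about 5 mm off in y from the top-camera one. I went by the wrist camera, which agreed with the top camera to within 3 mm.

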